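# Centre the ball camera on the photo turntable and start it

### The job

The little orange ball camera stands off-centre on the small round photo turntable. Without gripping or lifting it, nudge its foot with light taps of the fingertips, never tipping it over or off, until the foot stands wholly inside the printed blue ring; only then press the red start button down and let it go. Leave everything else on the bench alone.

Things in the scene. Friction and masses are not known exactly. Their poses are not given: they have to be found in the camera images.
- turntable: Round photo turntable, fixed (it does not turn here): black drum with a white top of 110 mm diameter, 45 mm high. Origin on its axis at the underside, z up; top surface 45 mm above. A blue ring of 29 mm inner and 35 mm outer radius is printed round the middle of the top, with a blue dot at the centre. Its yaw may be anything and means nothing.
- camera: Loose orange ball camera, 120 g, 60 mm high, wobbly: round foot of 42 mm diameter (widest 4 to 11 mm up, bevelled to a standing face of 26 mm), thin neck, heavier 34 mm ball centred 43 mm up, black lens. Slides when pushed low on the foot, topples if pushed at the ball. Starts 24 to 40 mm off-centre in any direction; foot may overhang the edge. Origin: centre of underside, z up; yaw is free.
- start (a joint): Travel of the red start button: 0 up, 0.006 m fully down; springs back when let go. Pressing takes 1.5 N to begin and 5 N to bottom out; it counts as pressed beyond 4 mm.
- start_top (a point): Centre of the top face of the red button: 36 mm diameter, standing 22 mm above the bench in a yellow housing of 52 mm diameter and 12 mm height, fixed to the bench on the left or the right of the turntable.
- card_reader: Bystander: grey card reader, 50 x 50 x 18 mm, fixed to the bench on the side of the turntable opposite the button. Origin under its centre.
- tape: Bystander: roll of green tape, 90 mm diameter, 24 mm high, loose. Origin under its centre.
- driver: Bystander: screwdriver, about 190 mm long, lying loose. Origin under its middle.
- drive: Bystander: hard drive, 100 x 70 x 15 mm, loose. Origin under its centre.
- carton: Bystander: small cardboard box with green tape, 90 x 120 x 70 mm, loose. Origin under its centre.
- lens_cap: Bystander: black lens cap, 36 mm diameter, 10 mm high, loose beside the turntable. Origin under its centre.
- adapter: Bystander: white plug adapter, 24 x 24 x 30 mm with two 12 mm brass pins on top, loose beside the turntable. Origin under its centre.
- pot: Bystander: blue cup, 76 mm diameter, 90 mm high, loose. Origin under its centre.
Mind the look-alikes: they are no part of the job. Several things have the shape of the turntable; the one meant has the colours described above.

How it is judged:
On the way, in this order (a step that is already met when the one before it is completed fails the run):
1. the camera stands upright on the turntable with its foot wholly inside the blue ring, nobody touching it (horizontal distance between camera and turntable below 0.008 m and angle between camera's own z axis and vertical below 0.05 rad and contact force between each of the arm, the fingers and camera below 0.05 N), for 0.3 s.
2. the start button is pressed down (value of joint start above 0.004 m), for 0.02 s.
At the end, for the whole second after the job is handed in: The camera stands upright (within 3 degrees) and still on the turntable with its foot wholly inside the blue ring (its axis within 8 mm of the centre), and the start button, pressed beyond 4 mm after that, is up again (horizontal distance between camera and turntable below 0.008 m and z of camera in the frame of turntable between 0.042 and 0.048 m and angle between camera's own z axis and vertical below 0.05 rad and linear speed of camera below 0.01 m/s and value of joint start below 0.002 m); the robot touches nothing.
It fails at once if the camera is tipped beyond 17 degrees (angle between camera's own z axis and vertical above 0.3 rad).
It fails at once if the camera is lifted more than 10 mm or falls off the turntable (z of camera in the frame of turntable above 0.055 m or z of camera in the frame of turntable below 0.035 m).
It fails at once if the camera is squeezed, gripped or struck hard (over 10 N) (contact force between any of the fingers, the arm and camera above 10 N).
It fails at once if the start button is pressed while the camera is still off-centre (value of joint start above 0.004 m and horizontal distance between camera and turntable above 0.01 m).
It fails at once if a bystander is moved by more than 15 mm (distance of any of tape, driver, drive, carton, lens_cap, adapter, pot from where it was at the start of the episode above 0.015 m).
It also fails if it takes over 51 s, if anything falls off the work surface, if the arm or the gripper's body presses on something with over 40 N, if the wrist force passes 120 N, or if a joint passes its speed limit or range.

### The arm

A 7-joint arm with a two-finger parallel gripper is mounted at the origin on the work surface. World frame = base frame: x ahead of the robot, y to its left, z up, the work surface at z = 0. Lengths are in m, angles in rad, forces in N, time in s.
With the tool pointing down it reaches from about 0.425 to 0.875 m from the base axis. Payload 4.7 kg.
Tool frame: the origin (TCP) lies midway between the tips of the shut fingers; the grasp point (between the pads) lies 19 mm behind it (ctrl.grip_point_offset is the distance from the TCP to the grasp point, in m); z points along the fingers, y is the line along which they close (so a half turn about z gives the same grasp; the last joint's range is limited). The gripper opens to 87 mm and grips with 3 to 60 N. Pads are 19 mm wide; open, the fingers measure 117 mm over their backs; the gripper's body (75 mm by 190 mm) begins 51 mm behind the grasp point.
Start: joints at [1.204, 0.321, -0.07, 1.45, 0.023, 1.371, -0.057], TCP at [0.242, -0.603, 0.223] pointing down, gripper open.
Joint ranges: [-2.86, 2.86], [-0.3, 2.09], [-1.38, 1.24], [0.06, 2.45], [-1.56, 4.7], [0.09, 2.05], [-2.69, 2.69]. Speed limits (rad/s): [2.57, 2.57, 3.14, 3.14, 3.14, 3.14, 3.14].

### API

Orientations are given as a rotation vector (axis times angle).
In Python, from bench import ctrl gives the robot as it stands. The module is installed in compiled form; this text tells all that it offers.
- The arm moves only by the shell command python3 -m handwheel 'ROWS' [OPENING] [FORCE]. ROWS is JSON, a list of rows, each an object of numbers: "x", "y", "z": the shift along the tool's x, y, z in m; "wx", "wy", "wz": the turn, a rotation vector about the tool's x, y, z in degrees. A call has 1 to 10 rows; each row is the pose to reach, as a shift and turn from the pose commanded when the call began, along the tool's axes at that moment; what a row does not reach only later rows make up. A row lasts 1/12 s, in which the tool goes at most 41.7 mm and 7.16 degrees, less where a joint would pass 70% of its speed; a pose out of reach is approached as far as the arm can. A call with a gripper value outside its range is refused whole. OPENING is the finger opening in m, from 0 to 0.087, set as the call begins (- or left out, the last holds). The fingers move at their own pace and stop on an object; FORCE is the grip in N (left out, the last holds). Time passes only in rows, so rows that repeat a pose let the fingers close. It gives the time, the measured TCP pose, the force, the opening and the grip force at its end, in the units of the state.
- ctrl.get_state(): the state, without advancing time (a new reading comes with each control period).
- ctrl.get_image(name): name is "scene" or "top" or "wrist"; returns a dict with "image" (480x640x3 uint8, red, green, blue), "K" (3x3 intrinsics, pixels), "world_to_cam" (4x4, takes a point from world to camera coordinates); the wrist camera has in their place "hand_eye" (4x4, takes a point from camera to tool coordinates, whose origin is the TCP and whose axes are the flange's). Camera axes: x right, y down, z forward; pixel columns grow to the right and rows downward; lengths in m; the calibration is good to about 2 mm. A picture is of the moment at which its call begins: read the wrist's pose just before it. There is no depth.
- ctrl.close_job(): hands the job in; it is judged then, once.
The state is a dict: "time": time; "joint_positions": joint angles; "qd": joint speeds; "joint_torque": joint torques, N m; "position": TCP position; "tool_rot": TCP orientation; "ft_force": force on the tool from outside, world axes, zero at the start; "torque": the same for the moment, N m; "grip_width": opening from 0.0 (shut) to 1.0 (fully open); "grip_force": force on a finger pad.
Only numpy, scipy, OpenCV 4.12 (cv2) and the standard library are available. Lean on these libraries where they do the work, as an engineer would, in place of code of your own. Each camera call takes 0.05 s, during which the arm holds its last target. There are 200 camera calls.

## Working session

There is one attempt and no reset: what is moved stays moved. The work goes in short steps, Python scripts to look and compute and a shell command to move; the robot and the scene stay as the last step left them, time stands still between calls to the robot, and variables do not carry over. Pictures are saved under pics/ and viewed, at most 10 in all, crops included, and the job is handed in when it is done.

```bash
mkdir -p pics
python3 - <<'E'
from bench import ctrl
import cv2,numpy as np,pickle
s=ctrl.get_state();print(s['time'],s['position'],s['tool_rot'],s['grip_width'])
d={n:ctrl.get_image(n) for n in('scene','top')}
pickle.dump(d,open('d0.pkl','wb'))
for n in d:
    cv2.imwrite(f'pics/{n}0.png',d[n]['image'][:,:,::-1]); print(n,d[n]['K'],d[n]['world_to_cam'])
E
```

```text
0.0 [ 0.24131555 -0.60295655  0.22147803] [-3.08303120e+00 -5.94230463e-01  7.03778351e-04] 1.0006026114058213
scene [[575.21937387   0.         314.91408054]
 [  0.         575.21937387 236.73978324]
 [  0.           0.           1.        ]] [[ 0.29920862  0.95418032  0.00375811 -0.16522207]
 [ 0.76649145 -0.23800432 -0.59652728 -0.40337452]
 [-0.56830014  0.18136667 -0.802584    1.62784132]
 [ 0.          0.          0.          1.        ]]
top [[620.36004865   0.         331.96775458]
 [  0.         620.36004865 238.25970248]
 [  0.           0.           1.        ]] [[-0.01820319 -0.99976703 -0.01159888  0.01740678]
 [-0.99572516  0.01917784 -0.09035278  0.58124441]
 [ 0.09055417  0.00990458 -0.99584228  1.6246178 ]
 [ 0.          0.          0.          1.        ]]
```

View pics/top0.png

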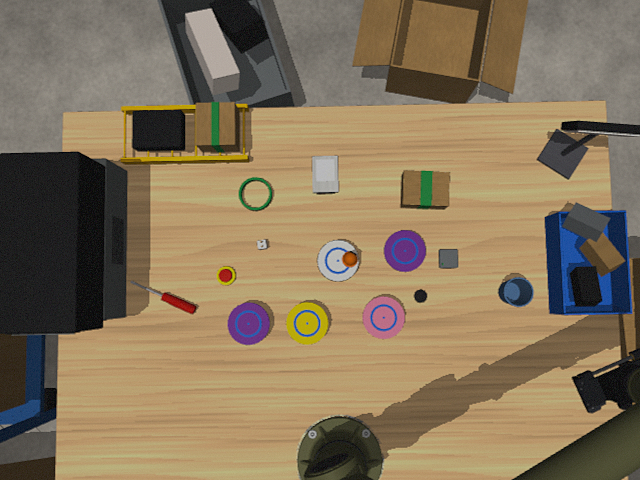

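View pics/scene0.png

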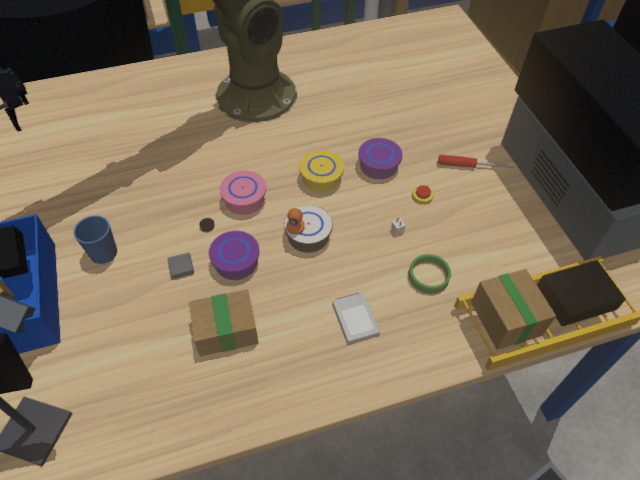

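The round candidates in the top view are white (338,260), purple (405,250) and (250,323), yellow (307,323) and pink (384,317). Only the white one with the blue ring and black drum fits, and the orange camera stands on it at about (349,259). The red button is at (226,275). I'll confirm this in an enlarged crop.

```bash
cat > h.py <<'E'
import numpy as np,cv2
def ray(d,u,v,z):
    W=d['world_to_cam'];R=W[:3,:3];c=-R.T@W[:3,3]
    r=R.T@np.linalg.solve(d['K'],[u,v,1.]);return c+r*(z-c[2])/r[2]
def proj(d,p):
    q=d['K']@(d['world_to_cam']@np.append(p,1))[:3];return q[:2]/q[2]
def tri(obs): # [(cam dict,u,v)]
    A=[];b=[]
    for d,u,v in obs:
        W=d['world_to_cam'];P=d['K']@W[:3]
        for k,w in((0,u),(1,v)):
            r=P[k]-w*P[2];A.append(r[:3]);b.append(-r[3])
    return np.linalg.lstsq(np.array(A),np.array(b),rcond=None)[0]
E
python3 - <<'E'
import pickle,cv2,numpy as np
from h import *
d=pickle.load(open('d0.pkl','rb'))
t=d['top']['image'][225:295,290:390];s=d['scene']['image'][195:260,270:350]
a=cv2.resize(t,(560,392),interpolation=3)
a=cv2.resize(t,None,fx=4,fy=4,interpolation=3);b=cv2.resize(s,None,fx=5,fy=5,interpolation=3)
o=np.zeros((340,800,3),np.uint8);o[:280,:400]=a;o[:325,400:]=b
cv2.imwrite('pics/crop.png',o[:,:,::-1])
T=d['top']
for n,u,v,z in(('tt',338,260.5,.045),('btn',226,275,.022),('ball',349,259,.088),('purple',405,250,.045),('adapt',262,244,.03),('cap',420,296,.01),('reader',448,259,.018)):print(n,ray(T,u,v,z))
E
```

```text
tt [ 0.52091879 -0.00841907  0.045     ]
btn [0.48919932 0.29014134 0.022     ]
ball [ 0.52186891 -0.03660818  0.088     ]
purple [ 0.54517021 -0.18466197  0.045     ]
adapt [0.56941107 0.19263348 0.03      ]
cap [ 0.42419086 -0.22474659  0.01      ]
reader [ 0.52087637 -0.30113418  0.018     ]
```

View pics/crop.png

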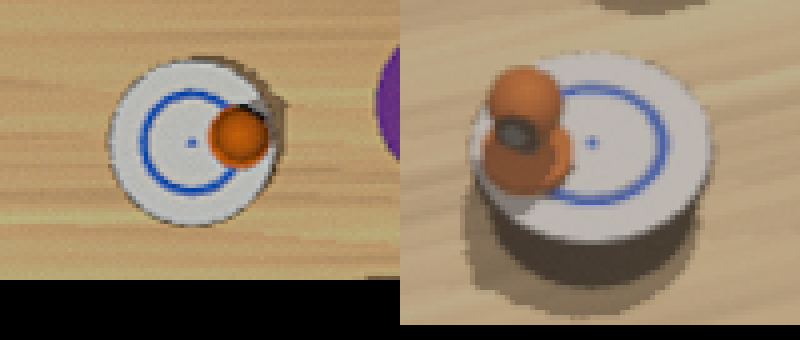

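The crop confirms it: white top, blue ring and dot at top (338,260.5), ball at (350,259). The lens faces about +x/−y. Next I'll cross-check with the scene view and work out the approach move.

```bash
cat >> h.py <<'E'
from scipy.spatial.transform import Rotation as Ro
def goto(s,p,tilt=0,yaw=90):
    # desired: tool x at heading yaw (deg), z down, then tipped so that z leans towards tool +x by tilt
    y=np.deg2rad(yaw);x=np.array([np.cos(y),np.sin(y),0]);z=np.array([0,0,-1.]);Y=np.cross(z,x)
    D=Ro.from_matrix(np.c_[x,Y,z])*Ro.from_euler('y',tilt,degrees=True)
    C=Ro.from_rotvec(s['tool_rot'])
    print('shift',C.inv().apply(np.array(p)-s['position']).round(4),'turn',np.rad2deg((C.inv()*D).as_rotvec()).round(2))
E
python3 - <<'E'
import pickle
from h import *
from bench import ctrl
d=pickle.load(open('d0.pkl','rb'));T,S=d['top'],d['scene']
print('dot',tri([(T,338,260.5),(S,308.4,223.4)]),'ball',tri([(T,349.9,259),(S,295,214)]))
print('dot S',ray(S,308.4,223.4,.045),'ballS',ray(S,295,214,.088))
print('btn',tri([(T,226,275),(S,424,192)]))
goto(ctrl.get_state(),[.522,-.14,.15])
E
```

```text
dot [ 0.52115685 -0.00726132  0.04652692] ball [ 0.52188849 -0.03767734  0.09220404]
dot S [ 0.52037298 -0.00556733  0.045     ] ballS [ 0.51895632 -0.03548858  0.088     ]
btn [0.49014569 0.29283854 0.01761083]
shift [ 0.4327 -0.3254  0.0721] turn [-9.000e-02 -5.000e-02 -6.818e+01]
```

```bash
python3 -m handwheel '[{"x":0.031,"y":-0.023,"wz":-6.8},{"x":0.062,"y":-0.046,"wz":-13.6},{"x":0.093,"y":-0.07,"wz":-20.4},{"x":0.124,"y":-0.093,"wz":-27.2},{"x":0.155,"y":-0.116,"wz":-34},{"x":0.186,"y":-0.14,"wz":-40.8},{"x":0.217,"y":-0.163,"wz":-47.6},{"x":0.248,"y":-0.186,"wz":-54.4},{"x":0.279,"y":-0.21,"wz":-61.2},{"x":0.31,"y":-0.233,"wz":-68}]' 0
python3 - <<'E'
from h import *
from bench import ctrl
s=ctrl.get_state()
goto(s,[.522,-.14,.15]);goto(s,[.522,-.14,.15],15)
E
```

```text
shift [ 0.4327 -0.3254  0.0721] turn [-9.000e-02 -5.000e-02 -6.818e+01]
shift [ 0.4327 -0.3254  0.0721] turn [  8.83  13.13 -67.78]invalid input at $[0]: expected keys x, y, z, wx, wy, wz
```

```bash
python3 -m handwheel '[{"x":0.031,"y":-0.023,"z":0,"wx":0,"wy":0,"wz":-6.8},{"x":0.062,"y":-0.046,"z":0,"wx":0,"wy":0,"wz":-13.6},{"x":0.093,"y":-0.07,"z":0,"wx":0,"wy":0,"wz":-20.4},{"x":0.124,"y":-0.093,"z":0,"wx":0,"wy":0,"wz":-27.2},{"x":0.155,"y":-0.116,"z":0,"wx":0,"wy":0,"wz":-34},{"x":0.186,"y":-0.14,"z":0,"wx":0,"wy":0,"wz":-40.8},{"x":0.217,"y":-0.163,"z":0,"wx":0,"wy":0,"wz":-47.6},{"x":0.248,"y":-0.186,"z":0,"wx":0,"wy":0,"wz":-54.4},{"x":0.279,"y":-0.21,"z":0,"wx":0,"wy":0,"wz":-61.2},{"x":0.31,"y":-0.233,"z":0,"wx":0,"wy":0,"wz":-68}]' 0
python3 - <<'E'
from h import *
from bench import ctrl
s=ctrl.get_state()
goto(s,[.522,-.14,.15]);goto(s,[.522,-.14,.15],15)
E
```

```text
time: 0.93
position: [0.4431, -0.2699, 0.2223]
tool_rot: [-2.218, -2.224, 0.001]
ft_force: [1.1, -0.3, -1.1]
grip_width: 0.325
grip_force: 0.0
shift [0.1297 0.0793 0.0722] turn [-0.03  0.01  0.15]
shift [0.1297 0.0793 0.0722] turn [-0.05 15.01  0.15]
```

```bash
python3 -m handwheel '[{"x":0.03,"y":0.018,"z":0.015,"wx":0,"wy":4,"wz":0},{"x":0.06,"y":0.036,"z":0.03,"wx":0,"wy":8,"wz":0},{"x":0.09,"y":0.054,"z":0.045,"wx":0,"wy":12,"wz":0},{"x":0.115,"y":0.07,"z":0.06,"wx":0,"wy":15,"wz":0},{"x":0.13,"y":0.079,"z":0.072,"wx":0,"wy":15,"wz":0},{"x":0.13,"y":0.079,"z":0.072,"wx":0,"wy":15,"wz":0},{"x":0.13,"y":0.079,"z":0.072,"wx":0,"wy":15,"wz":0}]' 0
python3 - <<'E'
from h import *
from bench import ctrl
import pickle
s=ctrl.get_state();w=ctrl.get_image('wrist')
pickle.dump((s,w),open('w1.pkl','wb'))
cv2.imwrite('pics/w1.png',w['image'][:,:,::-1])
print(s['position'],s['grip_width'])
M=np.eye(4);M[:3,:3]=Ro.from_rotvec(s['tool_rot']).as_matrix();M[:3,3]=s['position']
w['world_to_cam']=np.linalg.inv(M@w['hand_eye'])
for p in([.521,-.0073,.045],[.522,-.037,.088],[.522,-.037,.045]):print(proj(w,p))
print(np.linalg.inv(w['world_to_cam'])[:3,3])
goto(s,[.5225,-.095,.055],15)
E
```

```text
time: 1.52
position: [0.5216, -0.1412, 0.1496]
tool_rot: [-2.081, -2.079, -0.273]
ft_force: [0.3, 0.6, 1.4]
grip_width: 0.008
grip_force: 0.0
[ 0.52155852 -0.14119304  0.14962632] 0.007527724050091099
[318.77469599  74.31041321]
[320.11357525  98.79626754]
[320.29264304 118.11812349]
[ 0.52258863 -0.10936494  0.32523504]
shift [0.02   0.0011 0.1034] turn [-0.1  -0.06 -0.07]
```

View pics/w1.png

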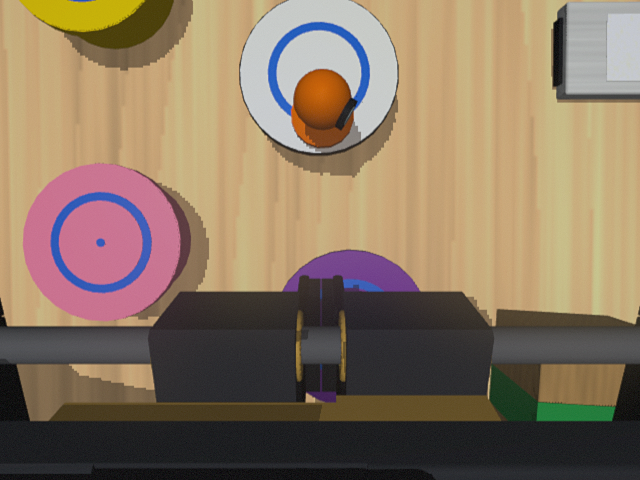

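The wrist view shows the turntable at about (319,75). The foot spans columns 291–354 with its near edge at row 147, the ball is at (322,98), and the lens at (347,113) points to +x/−y, clear of the push line.

Run:
```python
from h import *
import pickle
s,w=pickle.load(open('w1.pkl','rb'))
M=np.eye(4);M[:3,:3]=Ro.from_rotvec(s['tool_rot']).as_matrix();M[:3,3]=s['position']
w['world_to_cam']=np.linalg.inv(M@w['hand_eye'])
print('foot near edge',ray(w,322.5,147,.05),'foot L/R',ray(w,291,118,.052)[0],ray(w,354,118,.052)[0])
print('tt',ray(w,240,73,.045),ray(w,398,73,.045),ray(w,319,153.5,.045),'ring',ray(w,268,73,.045)[0],ray(w,370,73,.045)[0],ray(w,319,21.5,.045)[1])
goto(s,[.523,-.09,.056],15)
```

```text
foot near edge [ 0.52347212 -0.05760055  0.05      ] foot L/R 0.5024854280751812 0.5444817316001372
tt [ 0.46725814 -0.00631811  0.045     ] [ 0.57501715 -0.00651005  0.045     ] [ 0.52108582 -0.06108937  0.045     ] ring 0.48636467381434606 0.5559306125738298 0.02831217073450759
shift [0.0251 0.0016 0.1037] turn [-0.1  -0.06 -0.07]
```

```bash
python3 -m handwheel '[{"x":0.008,"y":0.001,"z":0.036,"wx":0,"wy":0,"wz":0},{"x":0.016,"y":0.002,"z":0.07,"wx":0,"wy":0,"wz":0},{"x":0.022,"y":0.002,"z":0.098,"wx":0,"wy":0,"wz":0},{"x":0.0238,"y":0.002,"z":0.1085,"wx":0,"wy":0,"wz":0},{"x":0.0238,"y":0.002,"z":0.1085,"wx":0,"wy":0,"wz":0},{"x":0.0238,"y":0.002,"z":0.1085,"wx":0,"wy":0,"wz":0}]' 0
python3 - <<'E'
from h import *
from bench import ctrl
s=ctrl.get_state();print(s['position'])
for y in(-.068,-.036):goto(s,[.5235,y,.051],15)
E
```

```text
time: 2.07
position: [0.5248, -0.0928, 0.053]
tool_rot: [-2.088, -2.079, -0.275]
ft_force: [0.3, -0.5, 1.9]
grip_width: 0.006
grip_force: 0.0
[ 0.52484145 -0.09280458  0.05297194]
shift [ 0.0235 -0.0015  0.0083] turn [ 0.13  0.08 -0.23]
shift [ 0.0544 -0.0016  0.0165] turn [ 0.13  0.08 -0.23]
```

```bash
python3 -m handwheel '[{"x":0.010,"y":-0.001,"z":0.003,"wx":0,"wy":0,"wz":0},{"x":0.0197,"y":-0.0015,"z":0.0068,"wx":0,"wy":0,"wz":0},{"x":0.0216,"y":-0.0015,"z":0.0073,"wx":0,"wy":0,"wz":0},{"x":0.0235,"y":-0.0015,"z":0.0078,"wx":0,"wy":0,"wz":0},{"x":0.0254,"y":-0.0015,"z":0.0083,"wx":0,"wy":0,"wz":0},{"x":0.0273,"y":-0.0015,"z":0.0088,"wx":0,"wy":0,"wz":0},{"x":0.0292,"y":-0.0015,"z":0.0093,"wx":0,"wy":0,"wz":0},{"x":0.0311,"y":-0.0015,"z":0.0098,"wx":0,"wy":0,"wz":0},{"x":0.0311,"y":-0.0015,"z":0.0098,"wx":0,"wy":0,"wz":0}]' 0
python3 - <<'E'
from h import *
from bench import ctrl
s=ctrl.get_state();S=ctrl.get_image('scene');w=ctrl.get_image('wrist')
a=cv2.resize(S['image'][190:265,260:360],None,fx=4,fy=4,interpolation=3)
o=np.zeros((480,800,3),np.uint8);o[:300,400:]=a;o[:300,:400]=w['image'][0:300,120:520]
cv2.imwrite('pics/p2.png',o[:,:,::-1]);print(s['position'])
E
```

```text
time: 2.82
position: [0.523, -0.0582, 0.0505]
tool_rot: [-2.085, -2.079, -0.275]
ft_force: [0.7, -0.0, 0.2]
grip_width: 0.006
grip_force: 0.3
[ 0.52302856 -0.05820148  0.05054133]
```

View pics/p2.png

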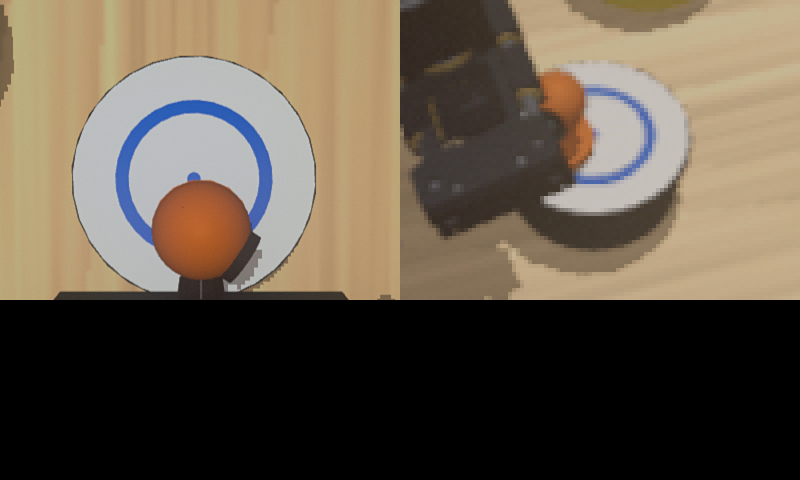

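The wrist crop shows the dot at (194,178) and the upright ball at (201,230), with the fingertips just behind the foot. I'll measure the offset with a small orange/blue tracker.

```bash
cat > m.py <<'E'
from h import *
from bench import ctrl
s=ctrl.get_state();w=ctrl.get_image('wrist')
M=np.eye(4);M[:3,:3]=Ro.from_rotvec(s['tool_rot']).as_matrix();M[:3,3]=s['position']
w['world_to_cam']=np.linalg.inv(M@w['hand_eye'])
hsv=cv2.cvtColor(w['image'],cv2.COLOR_RGB2HSV)
def big(m):
    cs=cv2.findContours(m,cv2.RETR_EXTERNAL,cv2.CHAIN_APPROX_NONE)[0]
    return cv2.convexHull(max(cs,key=cv2.contourArea))
# orange ball: upper half of hull (the foot may show below)
o=big(cv2.inRange(hsv,(3,150,60),(17,255,255)))[:,0].astype(float)
wh=big(cv2.inRange(hsv,(0,0,150),(179,40,255)))[:,0].astype(float)
c,r=cv2.minEnclosingCircle(o.astype(np.float32))
T=np.array([.5212,-.0066,.045]);t=proj(w,T)
bl=cv2.inRange(hsv,(105,120,80),(125,255,255));yy,xx=np.nonzero(bl)
k=np.hypot(xx-t[0],yy-t[1])<140;e=cv2.fitEllipse(np.c_[xx,yy][k].astype(np.float32)) if k.sum()>50 else None
print('t',s['time'],'tcp',s['position'].round(4),'f',s['ft_force'].round(1),'pred dot',t.round(1),'blue n',k.sum(),'ring ellipse',e)
b=ray(w,*c,.088);print('orange circle px',c,r,'r_mm',r*1000*abs(s['position'][2]+.175-.088)/w['K'][0,0],'ball',b.round(4),'off to T',((b-T)[:2]*1000).round(1))
E
python3 m.py
python3 - <<'E'
from h import *
from bench import ctrl
goto(ctrl.get_state(),[.5225,-.045,.051],15)
E
```

```text
t 2.9167 tcp [ 0.5229 -0.0584  0.0504] f [-0.2 -0.   0. ] pred dot [314.7 179. ] blue n 4324 ring ellipse ((313.5633544921875, 177.58355712890625), (144.68942260742188, 145.16876220703125), 69.22928619384766)
orange circle px (321.0, 229.5) 49.52029800415039 r_mm 16.704739814223284 ball [ 0.5239 -0.0284  0.088 ] off to T [  2.7 -21.8]
shift [ 0.0131 -0.0004  0.0029] turn [ 0.04 -0.01 -0.18]
```

```bash
python3 -m handwheel '[{"x":0.0019,"y":0,"z":0.0005,"wx":0,"wy":0,"wz":0},{"x":0.0038,"y":0,"z":0.001,"wx":0,"wy":0,"wz":0},{"x":0.0058,"y":0,"z":0.0015,"wx":0,"wy":0,"wz":0},{"x":0.0077,"y":0,"z":0.002,"wx":0,"wy":0,"wz":0},{"x":0.0097,"y":0,"z":0.0025,"wx":0,"wy":0,"wz":0},{"x":0.0116,"y":0,"z":0.003,"wx":0,"wy":0,"wz":0},{"x":0.0135,"y":0,"z":0.0035,"wx":0,"wy":0,"wz":0},{"x":0.0155,"y":0,"z":0.004,"wx":0,"wy":0,"wz":0},{"x":0.0174,"y":0,"z":0.0045,"wx":0,"wy":0,"wz":0},{"x":0.0184,"y":0,"z":0.0048,"wx":0,"wy":0,"wz":0}]' 0; python3 m.py
```

```text
time: 3.8
position: [0.523, -0.0392, 0.0506]
tool_rot: [-2.085, -2.079, -0.274]
ft_force: [-0.2, -1.5, -0.4]
grip_width: 0.004
grip_force: 0.2
t 3.8 tcp [ 0.523  -0.0392  0.0506] f [-0.2 -1.5 -0.4] pred dot [314.8 222.3] blue n 4653 ring ellipse ((314.04779052734375, 221.6336212158203), (144.06756591796875, 145.65219116210938), 133.54208374023438)
orange circle px (320.0216064453125, 229.3837890625) 48.88508987426758 r_mm 16.514261210748476 ball [ 0.5236 -0.0091  0.088 ] off to T [ 2.4 -2.5]
```

```bash
python3 -m handwheel '[{"x":0.001,"y":0,"z":0.0003,"wx":0,"wy":0,"wz":0},{"x":0.0019,"y":0,"z":0.0005,"wx":0,"wy":0,"wz":0},{"x":0.0019,"y":0,"z":0.0005,"wx":0,"wy":0,"wz":0},{"x":-0.003,"y":0,"z":-0.001,"wx":0,"wy":0,"wz":0},{"x":-0.022,"y":0,"z":-0.007,"wx":0,"wy":0,"wz":0},{"x":-0.045,"y":0,"z":-0.014,"wx":0,"wy":0,"wz":0},{"x":-0.055,"y":0,"z":-0.04,"wx":0,"wy":0,"wz":0},{"x":-0.055,"y":0,"z":-0.08,"wx":0,"wy":0,"wz":0},{"x":-0.055,"y":0,"z":-0.1,"wx":0,"wy":0,"wz":0},{"x":-0.055,"y":0,"z":-0.1,"wx":0,"wy":0,"wz":0}]' 0; python3 m.py
python3 - <<'E'
from h import *
from bench import ctrl
w=ctrl.get_image('wrist');S=ctrl.get_image('scene');T=ctrl.get_image('top')
o=np.zeros((600,800,3),np.uint8);o[:300,:400]=w['image'][0:300,120:520]
o[:300,400:]=cv2.resize(S['image'][190:265,260:360],None,fx=4,fy=4,interpolation=3)
o[300:,:400]=cv2.resize(T['image'][225:300,290:390],None,fx=4,fy=4,interpolation=3)
o[300:,400:]=cv2.resize(S['image'][165:240,380:480],None,fx=4,fy=4,interpolation=3)
cv2.imwrite('pics/p3.png',o[:,:,::-1])
s=ctrl.get_state()
goto(s,[.49,.2915,.2],0)
E
```

```text
time: 4.68
position: [0.5259, -0.1218, 0.1377]
tool_rot: [-2.093, -2.082, -0.28]
ft_force: [0.2, -0.7, 0.3]
grip_width: 0.007
grip_force: 0.0
t 4.6833 tcp [ 0.5259 -0.1218  0.1377] f [ 0.2 -0.7  0.3] pred dot [310.   95.5] blue n 2141 ring ellipse ((309.3425598144531, 94.67953491210938), (98.3843765258789, 100.2999496459961), 179.77545166015625)
orange circle px (313.5, 83.57058715820312) 42.92451095581055 r_mm 23.674370456113525 ball [ 0.5238 -0.0133  0.088 ] off to T [ 2.6 -6.7]
shift [ 0.4131 -0.033   0.0405] turn [ -0.09 -15.04  -0.16]
```

View pics/p3.png

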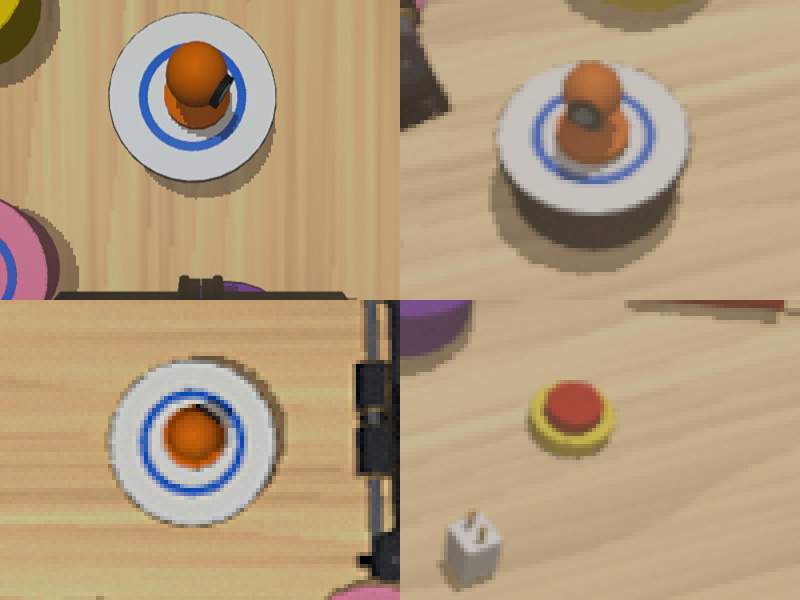

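The camera stands upright with its foot clear inside the ring, about 3 mm off-centre in both the top and wrist views. The red button is at scene (423.5,191), as measured before. Next I'll go over to the button.

```bash
python3 -m handwheel '[{"x":0.0104,"y":0,"z":-0.0386,"wx":0,"wy":0,"wz":0},{"x":0.016,"y":0,"z":-0.06,"wx":0,"wy":0,"wz":0},{"x":0.0538,"y":-0.003,"z":-0.0505,"wx":0,"wy":-2,"wz":0},{"x":0.0916,"y":-0.006,"z":-0.041,"wx":0,"wy":-4,"wz":0},{"x":0.1294,"y":-0.009,"z":-0.0315,"wx":0,"wy":-6,"wz":0},{"x":0.1672,"y":-0.0125,"z":-0.022,"wx":0,"wy":-8,"wz":0},{"x":0.205,"y":-0.0155,"z":-0.0125,"wx":0,"wy":-10,"wz":0},{"x":0.2428,"y":-0.0185,"z":-0.003,"wx":0,"wy":-12,"wz":0},{"x":0.2806,"y":-0.0216,"z":0.0065,"wx":0,"wy":-14,"wz":0},{"x":0.3184,"y":-0.025,"z":0.016,"wx":0,"wy":-15,"wz":0}]' 0
python3 - <<'E'
from h import *
from bench import ctrl
s=ctrl.get_state()
goto(s,[.49,.2915,.05],0)
w=ctrl.get_image('wrist')
M=np.eye(4);M[:3,:3]=Ro.from_rotvec(s['tool_rot']).as_matrix();M[:3,3]=s['position']
w['world_to_cam']=np.linalg.inv(M@w['hand_eye'])
hsv=cv2.cvtColor(w['image'],cv2.COLOR_RGB2HSV)
m=cv2.inRange(hsv,(0,170,90),(3,255,255))|cv2.inRange(hsv,(174,170,90),(179,255,255))
n,l,st,c=cv2.connectedComponentsWithStats(m)
for i in range(1,n):
    if st[i,4]>200:print(st[i],c[i],ray(w,*c[i],.022))
E
```

```text
time: 5.72
position: [0.4969, 0.196, 0.1989]
tool_rot: [2.222, 2.22, -0.003]
ft_force: [0.3, 0.6, 0.7]
grip_width: 0.009
grip_force: 0.0
shift [ 0.0958 -0.0069  0.1487] turn [-0.05  0.12 -0.06]
[ 288   61   43   46 1535] [308.55504886  83.22801303] [0.48828157 0.29500196 0.022     ]
```

```bash
python3 -m handwheel '[{"x":0.04,"y":-0.003,"z":0,"wx":0,"wy":0,"wz":0},{"x":0.08,"y":-0.007,"z":0.01,"wx":0,"wy":0,"wz":0},{"x":0.097,"y":-0.008,"z":0.045,"wx":0,"wy":0,"wz":0},{"x":0.097,"y":-0.008,"z":0.085,"wx":0,"wy":0,"wz":0},{"x":0.097,"y":-0.008,"z":0.12,"wx":0,"wy":0,"wz":0},{"x":0.097,"y":-0.008,"z":0.149,"wx":0,"wy":0,"wz":0},{"x":0.097,"y":-0.008,"z":0.165,"wx":0,"wy":0,"wz":0},{"x":0.097,"y":-0.008,"z":0.172,"wx":0,"wy":0,"wz":0},{"x":0.097,"y":-0.008,"z":0.172,"wx":0,"wy":0,"wz":0}]' 0
```

```text
time: 6.52
position: [0.4887, 0.2893, 0.0251]
tool_rot: [-2.222, -2.217, 0.008]
ft_force: [0.2, 0.4, 1.6]
grip_width: 0.002
grip_force: 0.0
```

```bash
python3 -m handwheel '[{"x":0,"y":0,"z":0.002,"wx":0,"wy":0,"wz":0},{"x":0,"y":0,"z":0.004,"wx":0,"wy":0,"wz":0},{"x":0,"y":0,"z":0.006,"wx":0,"wy":0,"wz":0},{"x":0,"y":0,"z":0.007,"wx":0,"wy":0,"wz":0},{"x":0,"y":0,"z":0.008,"wx":0,"wy":0,"wz":0},{"x":0,"y":0,"z":0.008,"wx":0,"wy":0,"wz":0}]' 0
```

```text
time: 7.02
position: [0.4919, 0.2906, 0.0207]
tool_rot: [2.224, 2.217, 0.003]
ft_force: [0.7, 0.5, 2.3]
grip_width: 0.004
grip_force: 1.2
```

```bash
python3 -m handwheel '[{"x":0,"y":0,"z":0.001,"wx":0,"wy":0,"wz":0},{"x":0,"y":0,"z":0.002,"wx":0,"wy":0,"wz":0},{"x":0,"y":0,"z":0.003,"wx":0,"wy":0,"wz":0},{"x":0,"y":0,"z":0.003,"wx":0,"wy":0,"wz":0}]' 0;  python3 -m handwheel '[{"x":0,"y":0,"z":0.001,"wx":0,"wy":0,"wz":0},{"x":0,"y":0,"z":0.002,"wx":0,"wy":0,"wz":0},{"x":0,"y":0,"z":0.002,"wx":0,"wy":0,"wz":0}]'
```

```text
time: 7.35
position: [0.4919, 0.2906, 0.0173]
tool_rot: [2.225, 2.217, 0.003]
ft_force: [2.7, 0.9, 4.4]
grip_width: 0.006
grip_force: 2.2
time: 7.6
position: [0.4919, 0.2907, 0.0163]
tool_rot: [2.224, 2.217, 0.002]
ft_force: [0.1, -1.5, 12.2]
grip_width: 0.004
grip_force: 6.0
```

Force passed 5 N (12 N), so the button bottomed out. I'll release, rise and check.

```bash
python3 -m handwheel '[{"x":0,"y":0,"z":-0.005,"wx":0,"wy":0,"wz":0},{"x":0,"y":0,"z":-0.02,"wx":0,"wy":0,"wz":0},{"x":0,"y":0,"z":-0.06,"wx":0,"wy":0,"wz":0},{"x":0,"y":0,"z":-0.1,"wx":0,"wy":0,"wz":0},{"x":0,"y":0,"z":-0.13,"wx":0,"wy":0,"wz":0},{"x":0,"y":0,"z":-0.13,"wx":0,"wy":0,"wz":0},{"x":0,"y":0,"z":-0.13,"wx":0,"wy":0,"wz":0},{"x":0,"y":0,"z":-0.13,"wx":0,"wy":0,"wz":0}]'
python3 - <<'E'
from h import *
from bench import ctrl
S=ctrl.get_image('scene');T=ctrl.get_image('top')
o=np.zeros((300,800,3),np.uint8)
o[:,:400]=cv2.resize(T['image'][225:300,290:390],None,fx=4,fy=4,interpolation=3)
o[:,400:]=cv2.resize(S['image'][190:265,260:360],None,fx=4,fy=4,interpolation=3)
cv2.imwrite('pics/p4.png',o[:,:,::-1])
E
```

```text
time: 8.27
position: [0.49, 0.2894, 0.144]
tool_rot: [-2.225, -2.218, 0.004]
ft_force: [-0.5, -0.1, -0.4]
grip_width: 0.003
grip_force: 0.0
```

View pics/p4.png

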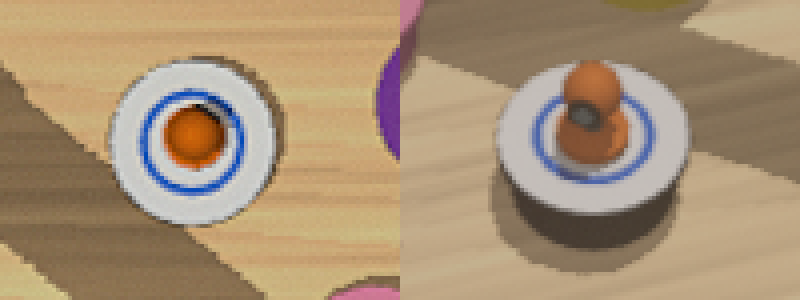

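The camera stands unchanged inside the ring, ball at (194,135) against the ring centre at (192,142), and the arm is clear.

```bash
python3 -c "
from bench import ctrl
print(ctrl.close_job())"
```

```text
the job is handed in; nothing more can be done
None
```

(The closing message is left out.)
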